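Lever a sprung case lid open with the spatula and hold it at 45 degrees

TASK

The lid of the black instrument case in front of you is sprung shut and fits too closely for fingers: take the plaster spatula, put the end of its blade under one of the two small steel catches on the front edge of the lid, lever the lid up and raise it to 45 degrees. Finish while holding it there, still and resting on the spatula, which stays in the gripper and clear of the bench, so that I can take an instrument out of its foam. Touch the case with nothing but the spatula, and leave the other tools and things on the bench where they are.

Things in the scene. Friction and masses are not known exactly. Their poses are not given: they have to be found in the camera images.
- case: Black hinged instrument case, 109 deep (x), 104 wide (y), 36 mm high, fixed to the bench. Origin: centre of its underside; +x points to the hinge at the back, -x is the front, roughly towards the robot, with two small steel catches. Lower half 19 mm high, front wall face at x = -51.5 mm. The lid is a slab, flat below, at z = 20 to 22 mm: the seam is 1 mm. Inside, steel rods in foam below the rim
- case_lid (a joint): Lid angle, rad: 0 shut, grows as the front edge rises, stop at 1.48; 45 degrees is 0.785. The hinge is sprung: closing torque, weight of the 80 g lid included, about 0.12 N m shut, 0.14 N m at 45 degrees (1.1 N at the front edge, 2 N at 70 mm from the hinge). It falls shut when let go
- hinge (a point): Middle of the lid's hinge axis, in the case's frame at x = 52, y = 0, z = 19 mm; the axis runs along the case's y
- catch_right (a point): Right one (case y = -28 mm) of two steel catches on the lid's front edge: 15 mm wide, hanging in front of the front wall from z = 29 down to z = 12 mm, with a rolled lip at the foot that stands out to case x = -58.6 mm: under it a ledge 6 mm deep, 12 mm above the bench, plain wall below. The point is at the lip's lower face, lid shut (case x = -55 mm); it does not rise with the lid
- catch_left (a point): The same for the left catch (case y = +28 mm), alike in size
- spatula: Plaster spatula lying flat, 170 mm long, 40 g. Origin: middle of its length, at the underside. Green handle, 12 mm round, at its +y end (y = -10 to 85 mm, axis at z = 6 mm), thin neck, then a flat steel blade 13 mm wide (x), 2 mm thick (z = 2.6 to 4.6), y = -85 to -40 mm. Centre of mass y = +27 mm. One of three tools side by side at the right, handles to the robot; their order changes
- blade_tip (a point): Middle of the end edge of the spatula's blade (y = -85 mm, half-way through its thickness)
- handle_end (a point): Centre of the handle's free end (y = +85 mm)
- carver: Wax carver, slim round tool 156 mm long, 9 mm thick, with a tiny 6 mm wide blade; bystander. Origin: middle of its underside
- screwdriver: Small screwdriver, 154 mm long, ribbed yellow handle 20 mm thick; bystander. Origin: middle of its underside
- bowl: Flexible mixing bowl, 113 mm across, 54 mm high, left of the work; bystander. Origin: centre of its underside
- tin: Round wax tin, 66 mm across, 24 mm high, at the left; bystander. Origin: centre of its underside
- model: Plaster dental model, 48 x 60 x 25 mm, behind the case; bystander. Origin: centre of its underside
- tape: Roll of tape lying flat on the felt mat, 78 mm across, 18 mm high; bystander. Origin: centre of its underside

How it is judged (in metres and radians):
On the way:
1. the spatula, held in the fingers with its tip at one of the catches, levers the lid off its seat (value of joint case_lid between 0.05 and 0.6 rad and contact force between spatula and case above 0.3 N and contact force between the fingers and spatula above 1 N and (distance between blade_tip and catch_right below 0.03 m or distance between blade_tip and catch_left below 0.03 m)), for 0.1 s.
At the end, for the whole second after the job is handed in: The lid stands open at 45 degrees, give or take 6 degrees, still, resting with at least 0.5 N on the spatula, which the fingers grip; the blade's end is more than 40 mm and the handle's end more than 25 mm above the bench, and neither fingers nor arm touch the case (value of joint case_lid between 0.68 and 0.89 rad and velocity of joint case_lid between -0.05 and 0.05 rad/s and contact force between spatula and case above 0.5 N and contact force between the fingers and spatula above 1 N and height (world z) of blade_tip above 0.04 m and height (world z) of handle_end above 0.025 m and contact force between each of the arm, the fingers and case below 0.1 N); the arm keeps its last pose, push and grip.
It fails at once if the fingers or the arm touch the case (contact force between any of the fingers, the arm and case above 1 N).
It fails at once if another tool or bystander is moved by more than 20 mm (distance of any of carver, screwdriver, bowl, tin, model, tape from where it was at the start of the episode above 0.02 m).
It also fails if it takes over 48 s, if anything falls off the work surface, if the arm or the gripper's body presses on something with over 40 N, if the wrist force passes 120 N, or if a joint passes its speed limit or range.

ROBOT

A 6-joint arm with a two-finger parallel gripper is mounted at the origin on a cart in front of the work surface, level with it; the furniture and walls round the work are solid. World frame = base frame: x ahead of the robot, y to its left, z up, the work surface at z = 0. Lengths are in mm, angles in rad, forces in N, time in s.
With the tool pointing down it reaches from about 300 to 875 mm from the base axis. Payload 6.4 kg.
Tool frame: the origin (TCP) lies between the finger pads; the fingertips stand 17 mm ahead of it and the grasp point (between the pads) lies 2 mm behind it; z points along the fingers, y is the line along which they close (so a half turn about z gives the same grasp; the last joint's range is limited). The gripper opens to 85 mm and grips with 20 to 120 N. Pads are 22 mm wide; open, the fingers measure 114 mm over their backs; the gripper's body (76 mm by 85 mm) begins 54 mm behind the grasp point. The pads swing forward as they close: fully open they stand 13 mm farther back than shut.
Start: joints at [-1.511, 0.181, 1.607, -0, 1.354, -0.206], TCP at [151.057, -554.818, 248.288] pointing down, gripper open.
Joint ranges: [-2.99, 2.99], [-0.89, 2.07], [0.3, 2.58], [-1.14, 4.28], [0, 2.63], [-3.12, 3.12]. Speed limits (rad/s): [2.57, 2.57, 3.01, 3.14, 3.14, 3.14].

INTERFACE

Orientations are given as [roll, pitch, yaw] about the fixed x, y, z axes, in that order (R = Rz(yaw) Ry(pitch) Rx(roll)).
In Python, from cell import r gives the robot as it stands. The module is installed in compiled form; this text tells all that it offers.
- The arm moves only by the tool send_rows, never from a script. Its argument "series" is a list of rows, each a list of 6 numbers: the shift along the tool's x, y, z scaled (see below), then the turn, a rotation vector about the tool's x, y, z scaled (see below). In form: [[x, y, z, wx, wy, wz], ...]. A call has 1 to 20 rows; each row is the pose to reach, as a shift and turn from the pose commanded when the call began, along the tool's axes at that moment, turning the shorter way round; what a row does not reach only later rows make up. The controller multiplies each number of a shift by 200 mm and each number of a turn by 360 degrees. A row lasts 1/12 s, in which the tool goes at most 41.7 mm and 7.16 degrees, less where a joint would pass 70% of its speed; a pose out of reach is approached as far as the arm can. A call with a number of a shift or a turn outside -1 to 1 is refused whole. A call with a gripper value outside its range is refused whole. "jaw" is the opening, from -1 (shut) to 1 (fully open), set as the call begins (left out, the last holds). The fingers move at their own pace and stop on an object; "force" is the grip in N (left out, the last holds). Time passes only in rows, so rows that repeat a pose let the fingers close. It gives the time, the measured TCP pose, the force, the opening and the grip force at its end, in the units of the state.
- r.read_state(): the state, without advancing time (a new reading comes with each control period).
- r.grab_frame(name): name is "scene" or "side" or "wrist"; returns a dict with "frame" (384x512x3 uint8, red, green, blue), "z_map" (384x512 float32, mm along the optical axis (not along the pixel's ray), 0 where there is no reading), "K" (3x3 intrinsics, pixels), "cam_to_world" (4x4, takes a point from camera to world coordinates). Camera axes: x right, y down, z forward; pixel columns grow to the right and rows downward; lengths in mm; the calibration is good to about 2 mm. A picture is of the moment at which its call begins.
- r.job_done(): hands the job in; it is judged then, once.
The state is a dict: "time_s": time; "joint_pos": joint angles; "joint_velocities": joint speeds; "joint_torque": joint torques, N m; "ee_pos": TCP position; "eef_rot": TCP orientation; "contact_force": force on the tool from outside, world axes, zero at the start; "moment": the same for the moment, N m; "finger_gap": finger opening in mm; "grip_force": force on a finger pad.
Only numpy, scipy, OpenCV 4.12 (cv2) and the standard library are available. Lean on these libraries where they do the work, as an engineer would, in place of code of your own. Each camera call takes 0.05 s, during which the arm holds its last target. There are 200 camera calls.

## Working session

There is one attempt and no reset: what is moved stays moved. The work goes in short steps, Python scripts to look and compute and a tool call to move; the robot and the scene stay as the last step left them, time stands still between calls to the robot, and variables do not carry over. Pictures are saved under pics/ and viewed, at most 10 in all, crops included, and the job is handed in when it is done.

Besides the shell and the picture viewer there is one more tool, called after ">>>" as name([rows], argument=value, ...), one row to a line, values as JSON. send_rows: Moves the arm, as the interface text tells. Its arguments: {"type":"object","properties":{"series":{"type":"array","items":{"type":"array","items":{"type":"number"}}},"jaw":{"type":"number"},"force":{"type":"number"}},"required":["series"]}

```bash
mkdir -p pics; python3 - <<'E'
from cell import r
import cv2,numpy as np,pickle
for n in ["scene","side","wrist"]:
    f=r.grab_frame(n); pickle.dump(f,open(f"pics/{n}0.pkl","wb"))
    cv2.imwrite(f"pics/{n}0.png",f["frame"][:,:,::-1])
    print(n,f["K"].round(1).tolist(),f["cam_to_world"].round(3).tolist())
a=[cv2.imread(f"pics/{n}0.png") for n in ["scene","side"]]
cv2.imwrite("pics/both0.png",cv2.resize(np.vstack(a),None,fx=.78,fy=.78))
print(r.read_state())
E
```

```text
scene [[385.4, 0.0, 253.7], [0.0, 385.4, 187.6], [0.0, 0.0, 1.0]] [[0.728, 0.511, -0.456, 1049.726], [0.685, -0.543, 0.485, -527.238], [-0.0, -0.666, -0.746, 754.2], [0.0, 0.0, 0.0, 1.0]]
side [[374.5, 0.0, 255.2], [0.0, 374.5, 191.0], [0.0, 0.0, 1.0]] [[-0.822, -0.357, 0.443, 108.241], [-0.569, 0.521, -0.636, 628.634], [-0.004, -0.775, -0.632, 703.71], [0.0, 0.0, 0.0, 1.0]]
wrist [[286.6, 0.0, 256.7], [0.0, 286.6, 191.3], [0.0, 0.0, 1.0]] [[0.263, -0.921, -0.288, 224.508], [-0.965, -0.252, -0.075, -534.419], [-0.003, 0.298, -0.955, 374.109], [0.0, 0.0, 0.0, 1.0]]
{'time_s': 0.15, 'joint_pos': array([-1.51132068e+00,  1.81392463e-01,  1.60773601e+00,  8.44144723e-06,
        1.35379693e+00, -2.06303674e-01]), 'joint_velocities': array([-5.90231758e-05, -3.07991475e-03, -3.52510838e-03,  1.56633187e-03,
        6.43996235e-04,  8.23594496e-04]), 'joint_torque': array([ 5.21240122e-05, -4.45270443e+01, -3.51693320e+01, -1.88830390e-04,
        5.96264625e-03, -8.63156629e-06]), 'ee_pos': array([ 151.02447488, -554.41831787,  247.59912212]), 'eef_rot': array([-3.14028985e+00, -2.81072534e-04,  2.65777315e-01]), 'contact_force': array([0.01692257, 0.25913778, 0.09058936]), 'moment': array([0.10006412, 0.00852002, 0.02355098]), 'grip_force': 0.0, 'finger_gap': 85.52055903260381}
```

View pics/both0.png

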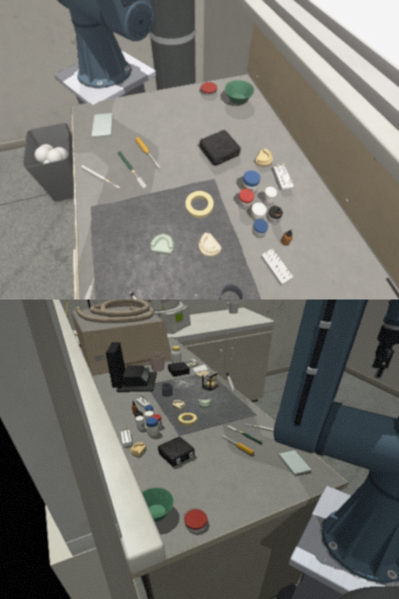

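View pics/wrist0.png

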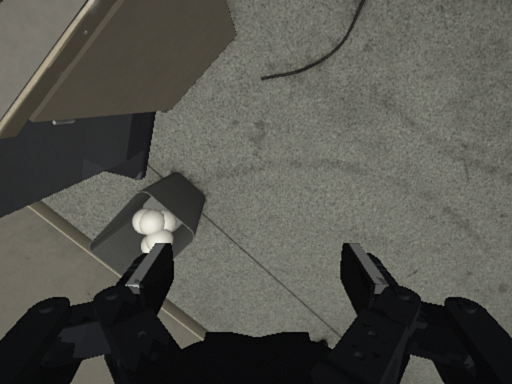

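The montage shows the case near scene px (282,190) and side px (227,192). The green spatula lies between the white carver and the orange screwdriver, around scene px (150,195) to (186,239). The wrist camera sees only the floor. Next I'll enlarge these areas.

```bash
python3 - <<'E'
import cv2,numpy as np
s=cv2.imread("pics/scene0.png");d=cv2.imread("pics/side0.png")
a=cv2.resize(s[160:260,130:330],None,fx=4,fy=4,interpolation=cv2.INTER_CUBIC)[:300]
def crop(im,x,y,w,h,k):return cv2.resize(im[y:y+h,x:x+w],None,fx=k,fy=k,interpolation=cv2.INTER_CUBIC)
A=crop(s,140,185,66,60,6);B=crop(s,245,155,66,50,6)
C=crop(d,275,155,66,60,6);D=crop(d,195,165,66,50,6)
o=np.zeros((600,800,3),np.uint8)
o[0:300,0:396]=crop(s,140,190,66,50,6);o[0:300,400:796]=B
o[300:600,0:396]=crop(d,275,153,66,50,6);o[300:600,400:796]=crop(d,195,168,66,50,6)
cv2.imwrite("pics/crops1.png",o)
E
```

```text
(no output)
```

View pics/crops1.png

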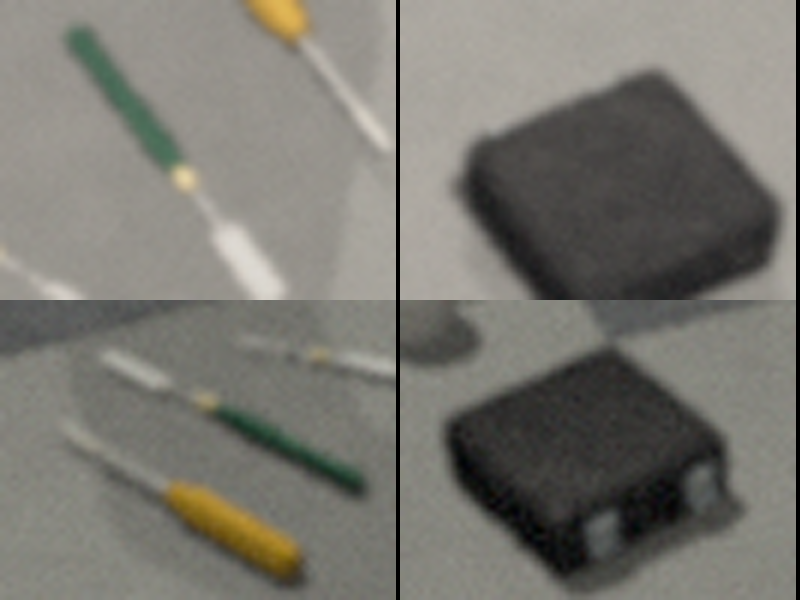

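Scene crop: the spatula's handle end is at full px (153.2,195.3) and its collar at (170.8,219.7). Side crop: handle end (334.7,183.7), collar (309.3,169.8), blade tip (292.2,162.2). The steel catch feet are at side px (228.8,210.7) and (245.3,202.5), and the case top corners are also readable.

```bash
cat > h.py <<'E'
import numpy as np,pickle,cv2
from scipy.spatial.transform import Rotation as R
def ray(f,p):
    T=f["cam_to_world"];d=T[:3,:3]@np.linalg.inv(f["K"])@[p[0],p[1],1.];return T[:3,3],d
def onz(f,p,z):
    o,d=ray(f,p);return o+d*(z-o[2])/d[2]
def tri(f,p,g,q):
    A=[];b=[]
    for F,P in((f,p),(g,q)):
        o,d=ray(F,P);d=d/np.linalg.norm(d);M=np.eye(3)-np.outer(d,d);A.append(M);b.append(M@o)
    x=np.linalg.lstsq(np.vstack(A),np.hstack(b),rcond=None)[0];return x
def proj(f,X):
    T=np.linalg.inv(f["cam_to_world"]);c=T[:3,:3]@X+T[:3,3];q=f["K"]@c;return q[:2]/q[2]
E
python3 - <<'E'
from h import *
np.set_printoptions(precision=1,suppress=True)
s=pickle.load(open("pics/scene0.pkl","rb"));d=pickle.load(open("pics/side0.pkl","rb"))
for n,p,q in [("hend",(153.2,195.3),(334.7,183.7)),("collar",(170.8,219.7),(309.3,169.8)),("tip",(186,241),(292.2,162.2)),
 ("case back-left?",(308,189.2),(203,189.7)),("c2",(287.5,166.7),(224.2,204.7)),("c3",(257.5,180),(249.2,193)),("cb",(308,189.2),(229.5,175.8))]:
    print(n,tri(s,p,d,q),onz(s,p,6 if n[0]!='c' or n=="collar" else 36),onz(d,q,6 if n[0]!='c' or n=="collar" else 36))
for q in [(229.5,175.8),(203,189.7),(249.2,193),(224.2,204.7)]: print(onz(d,q,36))
for q in [(228.8,210.7),(245.3,202.5)]: print("catch",onz(d,q,12))
E
```

```text
hend [ 420.9 -236.5    5.5] [ 422.9 -236.1    6. ] [ 419.9 -237.5    6. ]
collar [ 517.  -255.2    7. ] [ 517.2 -254.3    6. ] [ 517.1 -257.4    6. ]
tip [ 587.1 -268.1    1.2] [ 591.4 -269.     6. ] [ 583.  -263.3    6. ]
case back-left? [708.8  31.5  30.4] [712.5  28.3  36. ] [702.4  35.6  36. ]
c2 [619.1  52.9  33.1] [624.6  54.   36. ] [612.7  52.3  36. ]
c3 [592.9 -31.6  28.8] [599.7 -34.9  36. ] [585.7 -26.4  36. ]
cb [694.  -15.   59.5] [712.5  28.3  36. ] [680.6 -58.8  36. ]
[680.6 -58.8  36. ]
[702.4  35.6  36. ]
[585.7 -26.4  36. ]
[612.7  52.3  36. ]
catch [604.9  44.1  12. ]
catch [587.6  -9.4  12. ]
```

```bash
cat >> h.py <<'E'
def to(pos,rpy,st=None):
    """scaled row from the measured pose to the target"""
    from cell import r
    st=st or r.read_state();A=R.from_euler('xyz',st["eef_rot"]);B=R.from_euler('xyz',rpy)
    t=A.inv().apply(np.array(pos)-st["ee_pos"])/200;w=(A.inv()*B).as_rotvec()/(2*np.pi)
    return np.r_[t,w].round(4).tolist()
E
python3 - <<'E'
from h import *
print(to([295,-397,247],[np.pi,0,0.04]),to([440,-243,210],[np.pi,0,-.19]))
s=pickle.load(open("pics/scene0.pkl","rb"));d=pickle.load(open("pics/side0.pkl","rb"))
# screwdriver from side crop
for n,p,z in [("sd end",(295,567),10),("sd front",(172,492),10),("sd tip",(67,427),5),("carver tip",(242,340),5),("carver collar",(318,354),5)]:
    print(n,onz(d,(275+p[0]/6,153+(p[1]-300)/6),z).round(0))
E
```

```text
[0.9013, -0.5704, 0.004, -0.0002, -0.0, 0.0359] [1.8031, -1.1227, 0.19, -0.0002, 0.0, 0.0725]
sd end [ 415. -157.   10.]
sd front [ 492. -174.   10.]
sd tip [ 566. -197.    5.]
carver tip [ 528. -320.    5.]
carver collar [ 488. -331.    5.]
```

>>> send_rows([
  [0.15,-0.1,0,0,0,0.006],
  [0.3,-0.19,0,0,0,0.012],
  [0.45,-0.285,0,0,0,0.018],
  [0.6,-0.38,0,0,0,0.024],
  [0.75,-0.475,0,0,0,0.03],
  [0.9,-0.57,0,0,0,0.036],
  [0.9,-0.57,0,0,0,0.036],
], jaw=0, force=100)

```text
time_s: 0.73
ee_pos: [297.9, -393.0, 247.9]
eef_rot: [-3.139, -0.001, 0.042]
contact_force: [0.8, 0.3, -0.5]
finger_gap: 42.6
grip_force: 0.0
```

```bash
python3 - <<'E'
from h import *
print(to([440,-243,210],[np.pi,0,-.19]))
E
```

```text
[0.7412, -0.7186, 0.1926, -0.0004, -0.0002, 0.037]
```

>>> send_rows([
  [0.12,-0.12,0.03,0,0,0.006],
  [0.25,-0.24,0.06,0,0,0.012],
  [0.37,-0.36,0.1,0,0,0.018],
  [0.5,-0.48,0.13,0,0,0.024],
  [0.62,-0.6,0.16,0,0,0.03],
  [0.74,-0.72,0.19,0,0,0.037],
  [0.74,-0.72,0.19,0,0,0.037],
  [0.74,-0.72,0.19,0,0,0.037],
])

```text
time_s: 1.4
ee_pos: [437.4, -246.4, 209.6]
eef_rot: [-3.141, 0.001, -0.189]
contact_force: [-0.6, -0.2, -0.2]
finger_gap: 42.6
grip_force: 0.0
```

```bash
python3 - <<'E'
from h import *
from cell import r
f=r.grab_frame("wrist");pickle.dump(f,open("pics/w1.pkl","wb"))
st=r.read_state();print(st["ee_pos"],st["eef_rot"])
cv2.imwrite("pics/w1.png",cv2.resize(f["frame"][:,:,::-1],(768,576),interpolation=cv2.INTER_CUBIC))
E
```

```text
[ 436.9663479  -247.59502132  210.00399115] [ 3.14148040e+00  8.11676687e-04 -1.90435849e-01]
```

View pics/w1.png

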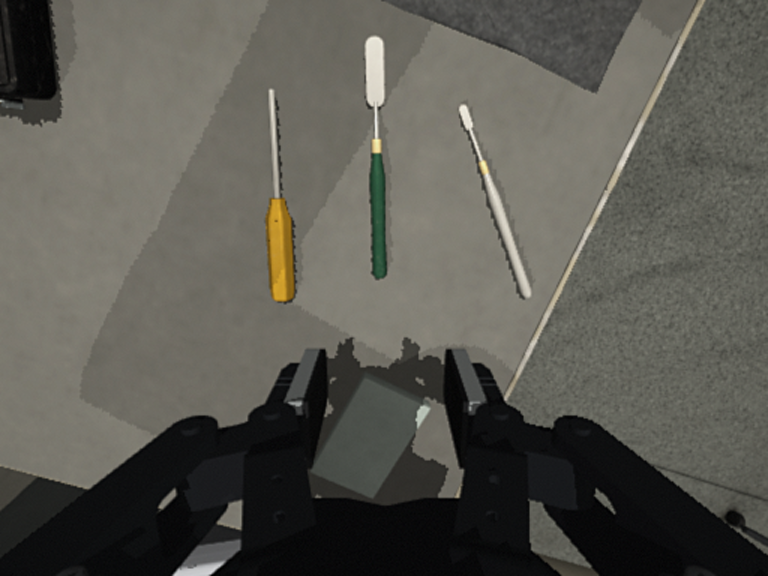

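The wrist view shows the spatula with its tip at (374,37), collar at (376,145) and handle end at (379,277) in the 1.5x picture. It lies nearly in line with the tool x axis and has clear space on both sides.

```bash
python3 - <<'E'
from h import *
np.set_printoptions(precision=1,suppress=True)
f=pickle.load(open("pics/w1.pkl","rb"));s=pickle.load(open("pics/scene0.pkl","rb"));d=pickle.load(open("pics/side0.pkl","rb"))
P={"tip":((374,37),3.6,(292.2,162.2)),"collar":((376,145),6,(309.3,169.8)),"hend":((379,277),6,(334.7,183.7))}
W={}
for n,(p,z,q) in P.items():
    p=np.array(p)/1.5;u,v=p.round().astype(int);zz=f["z_map"][v,u]
    o,dr=ray(f,p);W[n]=onz(f,p,z);print(n,W[n],"depthpt",o+dr*zz,"tri",tri(f,p,d,q))
a=W["tip"]-W["hend"];print(np.linalg.norm(a),np.arctan2(a[1],a[0]))
E
```

```text
tip [ 587.7 -266.7    3.6] depthpt [ 586.9 -266.7    6.8] tri [ 586.5 -267.2    2.9]
collar [ 518.4 -254.5    6. ] depthpt [ 518.3 -254.6   10.6] tri [ 517.3 -255.     7.6]
hend [ 419.6 -237.5    6. ] depthpt [ 421.1 -237.9   11.2] tri [ 419.7 -237.4    6.1]
170.5865385329403 -0.1722085857836006
```

```bash
python3 - <<'E'
from h import *
print(to([459,-244.3,60],[np.pi,0,-.172]),to([459,-244.3,19],[np.pi,0,-.172]))
E
```

```text
[0.1057, -0.0371, 0.7499, 0.0, 0.0001, -0.0029] [0.1058, -0.0371, 0.9549, 0.0, 0.0001, -0.0029]
```

>>> send_rows([
  [0.025,-0.01,0.15,0,0,-0.001],
  [0.05,-0.02,0.3,0,0,-0.002],
  [0.08,-0.03,0.45,0,0,-0.003],
  [0.106,-0.037,0.6,0,0,-0.003],
  [0.106,-0.037,0.7,0,0,-0.003],
  [0.106,-0.037,0.8,0,0,-0.003],
  [0.106,-0.037,0.86,0,0,-0.003],
  [0.106,-0.037,0.91,0,0,-0.003],
  [0.106,-0.037,0.94,0,0,-0.003],
  [0.106,-0.037,0.955,0,0,-0.003],
  [0.106,-0.037,0.955,0,0,-0.003],
  [0.106,-0.037,0.955,0,0,-0.003],
  [0.106,-0.037,0.955,0,0,-0.003],
])

```text
time_s: 2.53
ee_pos: [459.8, -245.2, 20.3]
eef_rot: [3.141, -0.002, -0.174]
contact_force: [0.6, -0.7, 0.1]
finger_gap: 42.5
grip_force: 0.0
```

```bash
python3 - <<'E'
from h import *
print(to([459,-244.3,19],[np.pi,0,-.172]))
E
```

```text
[-0.0049, -0.0035, 0.0064, 0.0002, -0.0003, -0.0003]
```

>>> send_rows([
  [0,0,0.006,0,0,0],
  [0,0,0.006,0,0,0],
  [0,0,0.006,0,0,0],
  [0,0,0.006,0,0,0],
  [0,0,0.006,0,0,0],
  [0,0,0.006,0,0,0],
  [0,0,0.006,0,0,0],
  [0,0,0.006,0,0,0],
], jaw=-1, force=100)

```text
time_s: 3.2
ee_pos: [459.5, -244.7, 18.8]
eef_rot: [3.141, -0.0, -0.174]
contact_force: [-0.7, 1.3, 5.3]
finger_gap: 7.3
grip_force: 98.3
```

>>> send_rows([
  [0,0,-0.02,0,0,0],
  [0,0,-0.06,0,0,0],
  [0,0,-0.12,0,0,0],
  [0,0,-0.2,0,0,0],
  [0,0,-0.28,0,0,0],
  [0,0,-0.36,0,0,0],
  [0,0,-0.4,0,0,0],
  [0,0,-0.4,0,0,0],
  [0,0,-0.4,0,0,0],
])

```text
time_s: 3.95
ee_pos: [459.5, -244.8, 98.7]
eef_rot: [3.141, -0.001, -0.174]
contact_force: [0.2, 0.1, -1.4]
finger_gap: 7.3
grip_force: 98.2
```

```bash
python3 - <<'E'
from h import *
from cell import r
st=r.read_state();print(st)
o=[]
for n in ["wrist","side","scene"]:
    f=r.grab_frame(n);pickle.dump(f,open(f"pics/{n}2.pkl","wb"));im=f["frame"][:,:,::-1]
    if n=="wrist": o.append(im[0:300,110:410])
    else:
        c=proj(f,np.array([500,-251,95])).astype(int);print(n,c);x,y=c[0]-50,c[1]-50;print(x,y)
        o.append(cv2.resize(im[y:y+100,x:x+100],(300,300),interpolation=cv2.INTER_CUBIC))
cv2.imwrite("pics/m2.png",cv2.resize(np.hstack(o),(798,266)))
cv2.imwrite("pics/m2.png",np.vstack([np.hstack(o[:2]),np.hstack([o[2],o[2]*0])]))
E
```

```text
{'time_s': 3.95, 'joint_pos': array([-7.17794756e-01,  2.50969789e-01,  1.85831249e+00, -5.01384679e-09,
        1.03082562e+00,  1.02702089e+00]), 'joint_velocities': array([ 0.00097073,  0.02836335,  0.01885357,  0.00024406, -0.0042136 ,
        0.00026773]), 'joint_torque': array([ 2.46301282e-02, -4.32241201e+01, -3.00202668e+01,  7.77802459e-03,
        2.27242213e-03,  8.99622478e-05]), 'ee_pos': array([ 459.46915391, -244.80911008,   98.71732738]), 'eef_rot': array([ 3.14082448e+00, -1.27059268e-03, -1.74018829e-01]), 'contact_force': array([ 0.18178241,  0.12054832, -1.41141081]), 'moment': array([ 0.00891533,  0.00032185, -0.02385517]), 'grip_force': 98.21536302566528, 'finger_gap': 7.346244958502052}
side [315 148]
265 98
scene [160 191]
110 141
```

View pics/m2.png

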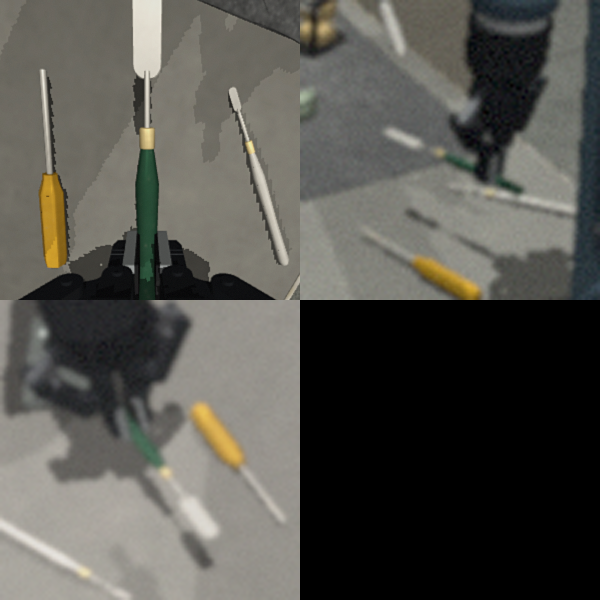

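The spatula is held across the pads, with its blade straight ahead. Side px: tip (294,142), collar (311,148.7), handle end (338.3,160.3). Scene px: tip (180,218.3), collar (165,198.3). Wrist: collar (257,138). Next I'll triangulate the held attitude and refine the case pose.

```bash
python3 - <<'E'
from h import *
np.set_printoptions(precision=1,suppress=True)
w,d,s=[pickle.load(open(f"pics/{n}2.pkl","rb")) for n in("wrist","side","scene")]
print("tip",tri(s,(180,218.3),d,(294,142)))
print("collar sd",tri(s,(165,198.3),d,(311,148.7)),"wd",tri(w,(257,138),d,(311,148.7)),"ws",tri(w,(257,138),s,(165,198.3)))
def dep(u,v):
    o,dr=ray(w,(u,v));return o+dr*w["z_map"][int(v),int(u)]
for p in [(257,10),(257,40),(257,70),(257,138),(257,180),(257,215)]: print(p,dep(*p))
E
```

```text
tip [ 582.8 -265.7   81.6]
collar sd [ 517.3 -254.5   86.5] wd [ 517.9 -255.    85.9] ws [ 518.2 -255.    87.8]
(257, 10) [ 571.6 -264.3   84.4]
(257, 40) [ 560.2 -262.3   84.2]
(257, 70) [ 548.  -260.2   84.4]
(257, 138) [ 518.6 -255.1   91.3]
(257, 180) [ 499.3 -251.7   93.4]
(257, 215) [ 481.3 -248.5   92.5]
```

```bash
python3 - <<'E'
from h import *
print(to([456,-90,140],[np.pi,0,-.24]))
E
```

```text
[-0.1463, -0.7566, -0.2135, -0.0002, 0.0003, 0.0105]
```

>>> send_rows([
  [-0.02,-0.1,-0.03,0,0,0.001],
  [-0.04,-0.22,-0.06,0,0,0.003],
  [-0.07,-0.35,-0.1,0,0,0.005],
  [-0.09,-0.48,-0.14,0,0,0.007],
  [-0.12,-0.62,-0.18,0,0,0.009],
  [-0.146,-0.757,-0.21,0,0,0.0105],
  [-0.146,-0.757,-0.21,0,0,0.0105],
  [-0.146,-0.757,-0.21,0,0,0.0105],
])

```text
time_s: 4.77
ee_pos: [456.3, -89.2, 139.6]
eef_rot: [-3.142, 0.001, -0.237]
contact_force: [-0.1, 0.2, -0.5]
finger_gap: 7.7
grip_force: 98.3
```

```bash
python3 - <<'E'
from h import *
print(to([454,64,160],[np.pi,0,-.315]))
E
```

```text
[-0.1913, -0.7417, -0.1018, -0.0, 0.0001, 0.0124]
```

>>> send_rows([
  [-0.03,-0.1,-0.02,0,0,0.002],
  [-0.06,-0.22,-0.04,0,0,0.004],
  [-0.09,-0.35,-0.06,0,0,0.006],
  [-0.12,-0.48,-0.08,0,0,0.008],
  [-0.16,-0.62,-0.09,0,0,0.01],
  [-0.191,-0.742,-0.1,0,0,0.0124],
  [-0.191,-0.742,-0.1,0,0,0.0124],
  [-0.191,-0.742,-0.1,0,0,0.0124],
  [-0.191,-0.742,-0.1,0,0,0.0124],
])

```text
time_s: 5.52
ee_pos: [454.9, 61.8, 159.5]
eef_rot: [3.141, 0.001, -0.318]
contact_force: [-0.7, 0.2, -0.3]
finger_gap: 7.4
grip_force: 98.4
```

```bash
python3 - <<'E'
from h import *
from cell import r
st=r.read_state();print(st["ee_pos"],st["eef_rot"],st["finger_gap"])
f=r.grab_frame("wrist");pickle.dump(f,open("pics/w3.pkl","wb"))
cv2.imwrite("pics/w3.png",cv2.resize(f["frame"][0:200,120:386,::-1],None,fx=3,fy=3,interpolation=cv2.INTER_CUBIC))
E
```

```text
[454.85071033  61.81679793 159.4785958 ] [ 3.14082708e+00  7.78302816e-04 -3.17890120e-01] 7.44382400850548
```

View pics/w3.png

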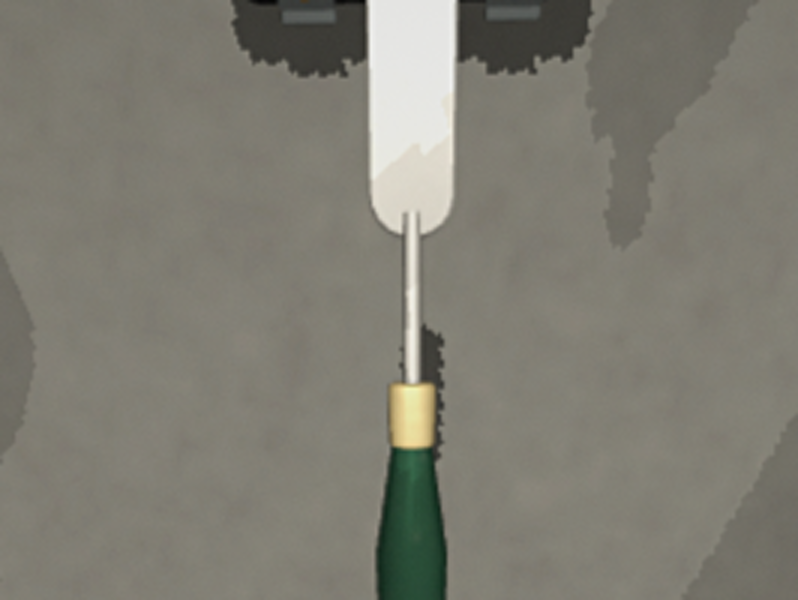

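Both steel lips are visible at the top. In the crop the left one spans x 282-337 with its front edge at y=24, and the right one spans x 487-541 with its front edge at y=20 (divide by 3 and add 120 to columns for full px).

```bash
python3 - <<'E'
from h import *
np.set_printoptions(precision=1,suppress=True)
f=pickle.load(open("pics/w3.pkl","rb"));d=pickle.load(open("pics/side0.pkl","rb"))
for n,(x0,x1,y),q in [("L",(282,337,24),(228.8,210.7)),("R",(487,541,20),(245.3,202.5))]:
    p=(120+(x0+x1)/6,y/3)
    o,dr=ray(f,p);u=int(p[0])
    print(n,onz(f,p,13),"tri",tri(f,p,d,q),"depth z",[(o+dr*f["z_map"][v,u]) for v in (3,5,6)],onz(f,(120+x1/3,y/3),13)-onz(f,(120+x0/3,y/3),13))
    # depth-based left/right
a=onz(f,(120+309.5/3,8),13)-onz(f,(120+514/3,20/3),13);print(np.linalg.norm(a),np.arctan2(-a[0],a[1]))
E
```

```text
L [606.4  41.7  13. ] tri [607.3  41.7   9.1] depth z [array([605. ,  41.7,  17.7]), array([605.8,  41.7,  15.1]), array([605.5,  41.7,  16. ])] [ -4.8 -14.5   0. ]
R [589.6 -12.4  13. ] tri [590.8 -13.5   7.6] depth z [array([588.9, -11.8,  16.2]), array([588.9, -11.8,  16.2]), array([589. , -11.9,  15.6])] [ -4.7 -14.2   0. ]
56.66011903171018 -0.30049904596358196
```

```bash
python3 - <<'E'
from h import *
np.set_printoptions(precision=1,suppress=True)
d=pickle.load(open("pics/side0.pkl","rb"))
print("bowl",onz(d,(199,258),50),"tin",onz(d,(251,282),24))
Y=[np.pi,0,-.31]
print(to([427.5,39,90],Y),to([427.5,39,22.3],Y))
E
```

```text
bowl [535.4 240.6  50. ] tin [411.6 212.1  24. ]
[-0.0943, 0.1499, 0.3479, 0.0001, 0.0001, -0.0014] [-0.094, 0.1497, 0.6864, 0.0001, 0.0001, -0.0014]
```

>>> send_rows([
  [-0.04,0.05,0,0,0,-0.001],
  [-0.094,0.11,0.05,0,0,-0.0014],
  [-0.094,0.15,0.15,0,0,-0.0014],
  [-0.094,0.15,0.28,0,0,-0.0014],
  [-0.094,0.15,0.4,0,0,-0.0014],
  [-0.094,0.15,0.5,0,0,-0.0014],
  [-0.094,0.15,0.58,0,0,-0.0014],
  [-0.094,0.15,0.63,0,0,-0.0014],
  [-0.094,0.15,0.66,0,0,-0.0014],
  [-0.094,0.15,0.675,0,0,-0.0014],
  [-0.094,0.15,0.675,0,0,-0.0014],
  [-0.094,0.15,0.675,0,0,-0.0014],
  [-0.094,0.15,0.675,0,0,-0.0014],
])

```text
time_s: 6.65
ee_pos: [428.4, 40.0, 25.9]
eef_rot: [-3.141, -0.002, -0.309]
contact_force: [0.3, -0.0, -0.8]
finger_gap: 7.7
grip_force: 98.4
```

```bash
python3 - <<'E'
from h import *
from cell import r
Y=[np.pi,0,-.31];u=np.array([.953,-.305,0])
st=r.read_state();print(st["ee_pos"],st["eef_rot"],st["contact_force"],st["moment"],st["finger_gap"])
b=np.array([427.5,39,22.3])
print(to(b,Y),to(b+35*u,Y),to(b+45*u,Y))
f=r.grab_frame("wrist");pickle.dump(f,open("pics/w4.pkl","wb"))
for p in [(257,10),(257,40),(257,65)]:
    o,dr=ray(f,p);print(o+dr*f["z_map"][p[1],p[0]])
f=r.grab_frame("side");pickle.dump(f,open("pics/s4.pkl","wb"))
cv2.imwrite("pics/s4.png",cv2.resize(f["frame"][150:250,190:320,::-1],None,fx=6,fy=6,interpolation=cv2.INTER_CUBIC))
E
```

```text
[428.42490431  39.98954456  25.91696088] [-3.14137050e+00 -1.76391030e-03 -3.09070375e-01] [ 0.26141399 -0.02571021 -0.79502326] [0.00638391 0.04897727 0.04147845] 7.677889175734493
[-0.0029, 0.0061, 0.0181, -0.0, -0.0003, 0.0001] [0.1722, 0.0062, 0.0184, -0.0, -0.0003, 0.0001] [0.2222, 0.0063, 0.0185, -0.0, -0.0003, 0.0001]
[536.81571786   5.5875567   11.73931799]
[525.47175409   9.19861791  13.30890918]
[515.92147174  12.23953457  12.87812279]
```

View pics/s4.png

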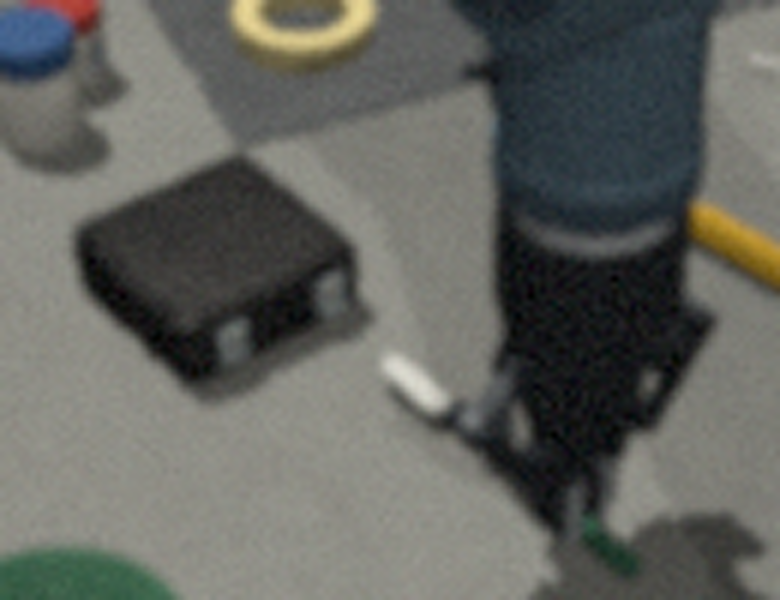

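The side view shows the blade (tip near crop (390,362)) on line with the right catch (foot near (330,310)). I'll lower it slightly and slide it under.

>>> send_rows([
  [0,0.006,0.01,0,0,0],
  [0,0.006,0.018,0,0,0],
  [0.01,0.006,0.018,0,0,0],
  [0.04,0.006,0.018,0,0,0],
  [0.08,0.006,0.018,0,0,0],
  [0.12,0.006,0.018,0,0,0],
  [0.15,0.006,0.018,0,0,0],
  [0.17,0.006,0.018,0,0,0],
  [0.185,0.006,0.018,0,0,0],
  [0.195,0.006,0.018,0,0,0],
  [0.205,0.006,0.018,0,0,0],
  [0.212,0.006,0.018,0,0,0],
  [0.218,0.006,0.018,0,0,0],
  [0.222,0.006,0.018,0,0,0],
  [0.222,0.006,0.018,0,0,0],
  [0.222,0.006,0.018,0,0,0],
])

```text
time_s: 8.08
ee_pos: [469.4, 25.6, 21.5]
eef_rot: [3.142, 0.0, -0.309]
contact_force: [0.4, 0.4, 0.4]
finger_gap: 7.6
grip_force: 98.4
```

```bash
python3 - <<'E'
from h import *
from cell import r
st=r.read_state();print(st["ee_pos"],st["eef_rot"],st["contact_force"],st["moment"],st["finger_gap"])
o=[]
f=r.grab_frame("side");o.append(cv2.resize(f["frame"][175:225,205:270,::-1],None,fx=6,fy=6,interpolation=cv2.INTER_CUBIC))
f=r.grab_frame("scene");c=proj(f,np.array([590,-12,12.])).astype(int);o.append(cv2.resize(f["frame"][c[1]-25:c[1]+25,c[0]-32:c[0]+33,::-1],None,fx=6,fy=6,interpolation=cv2.INTER_CUBIC));print(c)
cv2.imwrite("pics/m5.png",np.hstack(o))
E
```

```text
[469.43657423  25.56775654  21.49733772] [ 3.14158720e+00  9.49937895e-05 -3.09076240e-01] [0.35309439 0.42199289 0.36154583] [ 0.03485361 -0.00724192 -0.01333246] 7.59687699727863
[260 179]
```

View pics/m5.png

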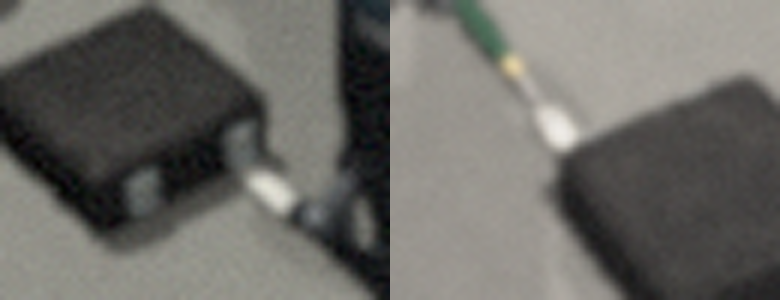

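The blade end sits under the right catch: in the side crop the white blade meets the catch foot near (248,172). I'll press in 2.5 mm more, then lift.

>>> send_rows([
  [0.006,0,0,0,0,0],
  [0.0125,0,0,0,0,0],
  [0.0125,0,0,0,0,0],
  [0.0125,0,-0.015,0,0,0],
  [0.0125,0,-0.03,0,0,0],
  [0.0125,0,-0.045,0,0,0],
  [0.0125,0,-0.06,0,0,0],
  [0.0125,0,-0.075,0,0,0],
  [0.0125,0,-0.09,0,0,0],
  [0.0125,0,-0.09,0,0,0],
  [0.0125,0,-0.09,0,0,0],
])

```text
time_s: 9.1
ee_pos: [472.2, 24.7, 39.8]
eef_rot: [-3.141, -0.001, -0.309]
contact_force: [-0.4, 0.5, -1.9]
finger_gap: 7.4
grip_force: 98.3
```

```bash
cat > look.py <<'E'
from h import *
from cell import r
import sys
st=r.read_state();print(st["ee_pos"],st["eef_rot"],st["contact_force"],st["moment"],st["finger_gap"])
o=[]
for n,P in (("side",[590,-5,40.]),("scene",[590,-5,40.])):
    f=r.grab_frame(n);c=proj(f,np.array(P)).astype(int)
    o.append(cv2.resize(f["frame"][c[1]-32:c[1]+33,c[0]-32:c[0]+33,::-1],None,fx=6,fy=6,interpolation=cv2.INTER_CUBIC));print(c)
cv2.imwrite(sys.argv[1],np.hstack(o))
E
python3 look.py pics/m6.png
```

```text
[472.20069809  24.73274837  39.79229836] [-3.14145959e+00 -8.71096336e-04 -3.09090746e-01] [-0.40151192  0.47815961 -1.9058505 ] [0.08944139 0.1499015  0.02248365] 7.4323012026140995
[243 195]
[262 170]
```

View pics/m6.png

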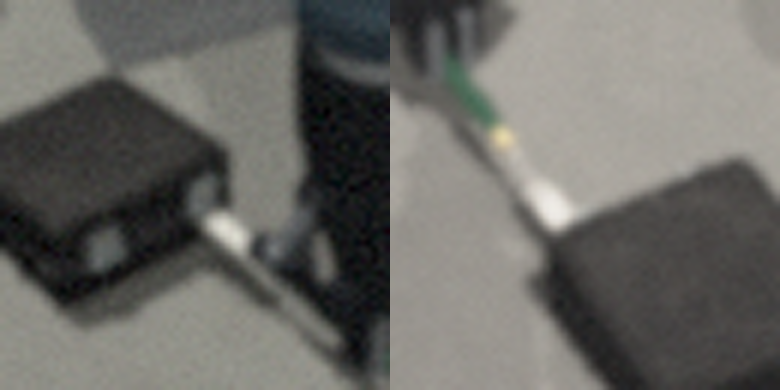

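The lid has lifted off its seat by about 14 mm, and the blade end (side crop near (205,215)) is carrying the right catch. Continuing along the arc while sliding the blade deeper.

>>> send_rows([
  [0,0,-0.015,0,0,0],
  [0,0,-0.03,0,0,0],
  [0.005,0,-0.045,0,0,0],
  [0.02,0,-0.055,0,0,0],
  [0.035,0,-0.065,0,0,0],
  [0.05,0,-0.075,0,0,0],
  [0.058,0,-0.09,0,0,0],
  [0.062,0,-0.105,0,0,0],
  [0.068,0,-0.125,0,0,0],
  [0.075,0,-0.145,0,0,0],
  [0.083,0,-0.165,0,0,0],
  [0.091,0,-0.185,0,0,0],
  [0.1,0,-0.203,0,0,0],
  [0.11,0,-0.22,0,0,0],
  [0.12,0,-0.238,0,0,0],
  [0.13,0,-0.255,0,0,0],
  [0.13,0,-0.255,0,0,0],
  [0.13,0,-0.255,0,0,0],
])

```text
time_s: 10.7
ee_pos: [496.9, 16.8, 90.7]
eef_rot: [-3.142, -0.0, -0.309]
contact_force: [0.2, -0.5, -0.6]
finger_gap: 4.8
grip_force: 104.2
```

```bash
python3 look.py pics/m7.png
```

```text
[496.89373161  16.77574425  90.69208384] [-3.14156495e+00 -4.22199476e-04 -3.09163557e-01] [ 0.18959253 -0.4904263  -0.59159864] [0.00474411 0.0139112  0.05099853] 4.789288322816526
[243 195]
[262 170]
```

View pics/m7.png

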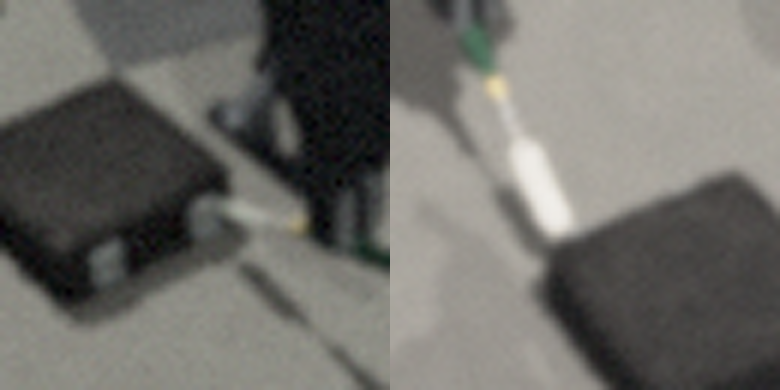

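The lid slipped shut: the side view shows it flat, and the spatula has turned in the pads with its collar now at crop (300,222). That is my tenth picture, so from here I'll work from depth numbers. First the handle's width profile and its present attitude.

```bash
cat > seg.py <<'E'
from h import *
np.set_printoptions(precision=1,suppress=True,linewidth=150)
def cloud(f):
    v,u=np.mgrid[0:384,0:512];z=f["z_map"];k=f["K"]
    c=np.stack([(u-k[0,2])/k[0,0]*z,(v-k[1,2])/k[1,1]*z,z],-1);T=f["cam_to_world"]
    return c@T[:3,:3].T+T[:3,3]
def green(f):
    a=f["frame"].astype(int);return (a[...,1]>a[...,0]*1.35+8)&(a[...,1]>a[...,2]*1.15)&(f["z_map"]>0)
def yellow(f):
    a=f["frame"].astype(int);return (a[...,0]>a[...,2]*1.25)&(a[...,1]>a[...,2]*1.12)&(a[...,0]>140)&(f["z_map"]>0)
def white(f):
    a=f["frame"].astype(int);return (a.min(-1)>165)&(a.max(-1)-a.min(-1)<35)&(f["z_map"]>0)
E
python3 - <<'E'
from seg import *
f=pickle.load(open("pics/w1.pkl","rb"));P=cloud(f);m=green(f);Q=P[m]
tip=np.array([587.7,-266.7]);he=np.array([419.6,-237.5]);e=(tip-he)/np.linalg.norm(tip-he);n=np.array([-e[1],e[0]])
s=(Q[:,:2]-he)@e;l=(Q[:,:2]-he)@n
k=abs(l)<20
for a in range(-2,100,6):
    q=k&(s>=a)&(s<a+6)
    if q.sum()>2: print(a,q.sum(),"width~",np.ptp(l[q]).round(1),"top",Q[q,2].max().round(1))
from cell import r
f=r.grab_frame("wrist");pickle.dump(f,open("pics/w8.pkl","wb"));P=cloud(f);st=r.read_state();print(st["ee_pos"])
A=R.from_euler('xyz',st["eef_rot"])
for nm,mk in(("green",green),("yellow",yellow),("white",white)):
    m=mk(f);L=A.inv().apply(P[m]-st["ee_pos"]);k=(abs(L[:,1])<25)&(L[:,2]<70);L=L[k]
    print(nm,len(L))
    if len(L)>5:
        for a in np.arange(0,140,10):
            q=(L[:,0]>=a)&(L[:,0]<a+10)
            if q.sum()>3: print(a,q.sum(),np.median(L[q],0),"w",np.ptp(L[q,1]).round(1),"minz",L[q,2].min().round(1))
E
```

```text
-2 9 width~ 7.0 top 12.4
4 42 width~ 9.4 top 14.0
10 41 width~ 8.2 top 14.2
16 39 width~ 8.2 top 13.3
22 44 width~ 9.3 top 13.2
28 40 width~ 8.1 top 14.8
34 37 width~ 9.2 top 12.9
40 38 width~ 8.0 top 13.3
46 45 width~ 8.0 top 13.8
52 39 width~ 8.0 top 13.9
58 48 width~ 7.9 top 14.3
64 43 width~ 8.9 top 13.7
70 54 width~ 9.0 top 14.7
76 46 width~ 8.9 top 14.5
82 43 width~ 7.7 top 13.1
88 37 width~ 6.5 top 12.6
[496.3  16.9  90.2]
green 1771
0 233 [ 5.8 -0.1 14.5] w 10.6 minz -5.2
10 370 [14.6  1.  19.4] w 10.6 minz -1.8
20 216 [23.8  1.6 24.8] w 7.4 minz 20.7
yellow 188
20 18 [29.5  2.4 27.7] w 5.7 minz 26.7
30 170 [34.   2.1 29.4] w 6.3 minz 25.7
white 1198
40 22 [45.9  2.8 37.7] w 0.6 minz 34.0
50 78 [58.   3.4 44.9] w 10.7 minz 40.0
60 352 [65.1  3.4 48. ] w 11.4 minz 43.3
70 341 [75.4  4.1 52.3] w 11.5 minz 48.5
80 263 [84.   4.  56.3] w 11.6 minz 51.6
90 114 [93.1  3.4 59.7] w 11.0 minz 57.0
100 25 [101.5  -1.4  60.3] w 14.4 minz 58.6
```

```bash
python3 - <<'E'
from seg import *
for fn,pos,rot in [("wrist2",[459.5,-244.8,98.7],[3.1408,-.0013,-.174]),("w8",[496.3,16.9,90.2],[np.pi,0,-.309])]:
    f=pickle.load(open(f"pics/{fn}.pkl","rb"));P=cloud(f);A=R.from_euler('xyz',rot);T=A.inv().apply((P-pos).reshape(-1,3)).reshape(P.shape)
    m=green(f)
    print(fn)
    for v in range(100,384,10):
        u=np.where(m[v,180:340])[0]+180
        if len(u)>3:
            t=T[v,u];print(v,len(u),u.min(),u.max(),"mid",np.median(t,0),"w",(len(u)*np.median(f["z_map"][v,u])/f["K"][0,0]).round(1))
    # finger pixels: near, dark/grey, |y|<45
    k=(T[...,2]<30)&(T[...,2]>-40)&~m&(abs(T[...,1])<40)&(f["z_map"]>0)&(T[...,0]<20)
    L=T[k]
    for a in np.arange(-20,28,4):
        q=(L[:,2]>=a)&(L[:,2]<a+4)
        if q.sum()>5: print("fing z",a,q.sum(),"x",np.percentile(L[q,0],[5,95]),"|y| min",np.percentile(abs(L[q,1]),[2,50]))
E
```

```text
wrist2
150 13 251 263 mid [54.1 -0.1  9.7] w 6.2
160 15 250 264 mid [49.5 -0.1  8.2] w 7.1
170 18 248 265 mid [44.8 -0.4  7.5] w 8.6
180 21 247 267 mid [40.  -0.1  7. ] w 10.1
190 22 246 267 mid [35.  -0.4  6.8] w 10.7
200 21 247 267 mid [29.8 -0.1  6.8] w 10.3
210 20 247 266 mid [24.7 -0.4  6.5] w 9.9
220 20 247 266 mid [19.  -0.4  7.3] w 10.1
230 18 248 266 mid [13.8 -0.3  6.6] w 9.2
240 14 250 263 mid [ 7.9 -0.3  7.1] w 7.2
250 13 250 262 mid [ 2.4 -0.6  6.6] w 6.8
260 14 250 263 mid [-3.8 -0.3  7.1] w 7.4
270 14 250 263 mid [-9.8 -0.3  7. ] w 7.5
280 14 250 263 mid [-15.8  -0.3   6.7] w 7.6
290 12 250 264 mid [-22.2   0.7   6.8] w 6.6
300 16 249 264 mid [-28.4  -0.3   6.4] w 8.8
310 14 250 263 mid [-34.8  -0.3   6.2] w 7.8
fing z -20 201 x [-9.4 11.3] |y| min [3.5 6. ]
fing z -16 288 x [ 3.2 11.1] |y| min [3.5 8.3]
fing z -12 250 x [ 6.4 11.2] |y| min [ 3.6 10. ]
fing z -8 238 x [ 6.4 11.2] |y| min [ 4.  10.4]
fing z -4 222 x [-8.5 11.1] |y| min [3.5 9.7]
fing z 0 249 x [-2.1 11.1] |y| min [3.4 8.9]
fing z 4 263 x [-35.4  11.1] |y| min [0.5 6.6]
fing z 8 155 x [-37.5  17.2] |y| m
[... 476 characters left out ...]
4.3] w 5.4
300 11 252 262 mid [-25.   -0.1   2.1] w 5.9
310 15 247 262 mid [-30.   -1.2   0.3] w 8.0
320 14 247 262 mid [-34.5  -1.4  -1.9] w 7.4
330 17 246 262 mid [-39.4  -1.7  -3.6] w 9.0
fing z -20 154 x [10.3 11.4] |y| min [2.5 5.9]
fing z -16 237 x [ 6.6 11.3] |y| min [2.8 8.3]
fing z -12 264 x [ 6.3 11.2] |y| min [2.6 9.3]
fing z -8 289 x [-40.1  11.2] |y| min [1.7 7.3]
fing z -4 262 x [-35.7  11.2] |y| min [1.2 8. ]
fing z 0 259 x [-31.3  11.2] |y| min [1.5 7.3]
fing z 4 211 x [-18.9  11.1] |y| min [0.2 7.5]
fing z 8 126 x [-2.5 11.2] |y| min [2.4 6.6]
fing z 12 20 x [-1.6 10.7] |y| min [2.3 2.9]
fing z 20 27 x [ 8.2 17.5] |y| min [3.5 5.2]
fing z 24 8 x [16.1 19.7] |y| min [3.  3.8]
```

The depth data shows that only the upper part of the handle was pinched near the fingertips, so it slipped. My plan is to prop the spatula with its blade on the shut lid and its handle end on the bench, then regrip it deep in the pads, well away from the case.

>>> send_rows([
  [-0.03,0,0,0,0,0],
  [-0.07,0,-0.01,0,0,0],
  [-0.1,0,-0.04,0,0,0],
  [-0.1,0,-0.08,0,0,0],
  [-0.1,0,-0.13,0,0,0],
  [-0.1,0,-0.18,0,0,0],
  [-0.1,0,-0.21,0,0,0],
  [-0.06,0,-0.22,0,0,0],
  [0,0,-0.22,0,0,0],
  [0.05,0,-0.22,0,0,0],
  [0.1,0,-0.22,0,0,0],
  [0.14,0,-0.22,0,0,0],
  [0.165,0,-0.22,0,0,0],
  [0.175,0,-0.22,0,0,0],
  [0.175,0,-0.22,0,0,0],
  [0.175,0,-0.22,0,0,0],
])

```text
time_s: 12.18
ee_pos: [529.6, 6.3, 134.1]
eef_rot: [3.142, 0.001, -0.309]
contact_force: [-1.1, -0.3, -1.2]
finger_gap: 5.3
grip_force: 104.2
```

```bash
cat > att.py <<'E'
from seg import *
from cell import r
def att(f=None):
    f=f or r.grab_frame("wrist");P=cloud(f);st=r.read_state();A=R.from_euler('xyz',st["eef_rot"])
    print("tcp",st["ee_pos"],st["eef_rot"],"F",st["contact_force"],"M",st["moment"]*1000,"gap",st["finger_gap"],st["grip_force"])
    for nm,mk in(("green",green),("yellow",yellow),("white",white)):
        Q=P[mk(f)];L=A.inv().apply(Q-st["ee_pos"]);k=(abs(L[:,1])<25)&(L[:,2]<75)&(L[:,0]<140)&(L[:,0]>8);L=L[k];Q=Q[k]
        if len(L)<20: continue
        for a,b in((0,10),(45,55),(90,100)):
            lo,hi=np.percentile(L[:,0],[a,b]);q=(L[:,0]>=lo)&(L[:,0]<=hi);print(nm,a,"tool",np.median(L[q],0),"world",np.median(Q[q],0))
if __name__=="__main__": att()
E
python3 att.py
```

```text
tcp [529.5   6.4 134.2] [ 3.1  0.  -0.3] F [ 0.2 -0.3 -0.6] M [-16.2   8.3  27.6] gap 5.500354152093086 104.15825486183167
green 0 tool [ 9.   0.5 16.5] world [537.7   3.2 117.7]
green 45 tool [16.8  1.  20.6] world [544.9   0.5 113.6]
green 90 tool [27.   1.6 26.4] world [554.7  -3.4 107.8]
yellow 0 tool [29.6  2.4 27.9] world [557.   -4.9 106.2]
yellow 45 tool [33.6  2.7 29.6] world [560.6  -6.3 104.6]
yellow 90 tool [37.5  2.2 30.5] world [564.6  -7.1 103.6]
white 0 tool [56.7  3.4 43.7] world [581.6 -12.   90.4]
white 45 tool [75.4  4.1 52.6] world [600.1 -20.4  81.5]
white 90 tool [93.7  5.3 60.4] world [617.1 -27.1  73.7]
```

>>> send_rows([
  [0,0,0.04,0,0,0],
  [0,0,0.08,0,0,0],
  [0,0,0.12,0,0,0],
  [0,0,0.14,0,0,0],
  [0,0,0.16,0,0,0],
  [0,0,0.18,0,0,0],
  [0,0,0.2,0,0,0],
  [0,0,0.22,0,0,0],
  [0,0,0.24,0,0,0],
  [0,0,0.25,0,0,0],
  [0,0,0.25,0,0,0],
], force=50)

```text
time_s: 13.15
ee_pos: [530.2, 6.2, 84.4]
eef_rot: [-3.142, -0.0, -0.309]
contact_force: [-2.9, 0.9, 5.5]
finger_gap: 5.2
grip_force: 100.9
```

```bash
python3 att.py
```

```text
tcp [530.3   6.2  84.7] [-3.1 -0.  -0.3] F [-2.4  0.9  3.5] M [-40.1 -27.9  12.7] gap 5.10316333606268 100.89733958244324
green 0 tool [ 9.4  0.4 15.2] world [539.    3.2  69.5]
green 45 tool [17.9  1.  17.8] world [547.1  -0.1  66.9]
green 90 tool [28.8  1.5 22.2] world [557.3  -4.2  62.5]
yellow 0 tool [31.4  2.3 23.1] world [559.7  -5.5  61.7]
yellow 45 tool [35.6  2.3 24. ] world [563.6  -6.9  60.7]
yellow 90 tool [39.8  2.3 25.2] world [567.6  -8.2  59.5]
white 0 tool [60.   3.2 34.2] world [586.3 -14.   50.5]
white 45 tool [80.5  4.8 41.1] world [605.9 -22.9  43.7]
white 90 tool [99.7  5.3 46.1] world [623.7 -29.4  38.7]
```

>>> send_rows([
  [0,0,0.02,0,0,0],
  [0,0,0.04,0,0,0],
  [0,0,0.06,0,0,0],
  [0,0,0.08,0,0,0],
  [0,0,0.1,0,0,0],
  [0,0,0.12,0,0,0],
  [0,0,0.14,0,0,0],
  [0,0,0.16,0,0,0],
  [0,0,0.18,0,0,0],
  [0,0,0.18,0,0,0],
], jaw=-1, force=40)

```text
time_s: 14.03
ee_pos: [529.4, 6.3, 47.5]
eef_rot: [3.141, 0.001, -0.309]
contact_force: [-1.6, -0.0, -1.2]
finger_gap: -0.3
grip_force: 0.0
```

```bash
python3 att.py
```

```text
tcp [529.6   6.3  47.9] [ 3.1  0.  -0.3] F [0.5 0.  0.6] M [-29.5 -48.6 -33.9] gap -0.17732835345240916 0.0
green 0 tool [  9.9 -12.9  20.4] world [543.1  15.7  27.5]
green 45 tool [ 25.4 -12.1  16.3] world [557.4   9.9  31.6]
green 90 tool [ 39.9 -11.7  14.5] world [571.    5.3  33.4]
yellow 0 tool [ 43.5 -11.2  13.1] world [574.2   3.8  34.7]
yellow 45 tool [ 48.3 -10.8  12. ] world [579.1   1.8  35.8]
yellow 90 tool [ 52.5 -12.3  13.9] world [583.3   2.1  33.9]
white 0 tool [73.7 -9.3  9.7] world [602.8  -6.8  38.2]
white 45 tool [96.4 -8.   4. ] world [623.9 -15.3  43.8]
white 90 tool [111.4  -7.4  -0. ] world [637.9 -20.6  47.8]
```

The spatula slid out at the end, but it is now propped as planned: blade on the lid, handle end on the bench, sloping about 15°. I'll raise the hand, open it and measure.

>>> send_rows([
  [0,0,-0.05,0,0,0],
  [-0.05,0,-0.15,0,0,0],
  [-0.15,0,-0.3,0,0,0],
  [-0.25,0,-0.4,0,0,0],
  [-0.3,0,-0.45,0,0,0],
  [-0.3,0,-0.45,0,0,0],
])

```text
time_s: 14.58
ee_pos: [473.2, 24.9, 141.9]
eef_rot: [-3.141, -0.005, -0.308]
contact_force: [0.6, 0.2, -0.4]
finger_gap: -0.1
grip_force: 0.0
```

>>> send_rows([
  [0,0,0,0,0,0],
  [0,0,0,0,0,0],
  [0,0,0,0,0,0],
  [0,0,0,0,0,0],
], jaw=-0.1)

```text
time_s: 14.92
ee_pos: [472.8, 24.3, 137.7]
eef_rot: [3.141, 0.001, -0.309]
contact_force: [-0.5, -0.0, 0.7]
finger_gap: 38.3
grip_force: 0.0
```

```bash
cat > sp.py <<'E'
from seg import *
from cell import r
f=r.grab_frame("wrist");P=cloud(f);st=r.read_state();print(st["ee_pos"],st["eef_rot"],st["finger_gap"])
G=P[green(f)];k=(G[:,2]<80)&(np.abs(G[:,1]-15)<60)&(G[:,0]<600);G=G[k]
W=P[white(f)];W=W[(W[:,2]>25)&(W[:,2]<70)&(np.abs(W[:,1])<50)]
Yl=P[yellow(f)];Yl=Yl[(np.abs(Yl[:,1])<60)&(Yl[:,2]<80)]
d=np.linalg.svd(G[:,:2]-G[:,:2].mean(0))[2][0];d=d*np.sign(d[0]);s=(G[:,:2]-G[:,:2].mean(0))@d
print(len(G),"dir",d,np.arctan2(d[1],d[0]))
for a in np.arange(s.min(),s.max(),10):
    q=(s>=a)&(s<a+10);c=np.median(G[q],0);print(a.round(0),q.sum(),c,"top",np.percentile(G[q,2],90))
print("yel",np.median(Yl,0)); 
if len(W)>10: print("white",np.median(W,0),W[W[:,0].argmax()],len(W))
E
python3 sp.py
```

```text
[472.8  24.3 137.7] [ 3.1  0.  -0.3] 38.512945447933696
1268 dir [ 0.9 -0.4] -0.3723098977946102
-49.0 97 [494.4  35.4  13.4] top 14.830233915454295
-39.0 120 [502.9  31.9  15.6] top 17.06279189335262
-29.0 120 [512.3  28.   18.2] top 19.586726917427633
-19.0 130 [521.7  24.7  20.5] top 22.31972400448641
-9.0 137 [531.1  20.9  23.4] top 25.02823230218028
1.0 161 [540.5  17.2  26.6] top 28.050681269489672
11.0 177 [549.9  13.8  29.4] top 31.090723801824346
21.0 185 [558.8  10.   31.7] top 33.05148085702296
31.0 140 [567.8   6.4  33.2] top 34.52864297687246
41.0 1 [572.1   2.2  32. ] top 31.95500031113471
yel [578.5   2.8  35.4]
white [607.   -7.6  38.8] [612.6  -4.5  39.3] 269
```

```bash
python3 - <<'E'
from h import *
Y=[np.pi,-.267,-.372]
print(to([530,21.2,85],Y),to([535.8,19,22.4],Y))
E
```

```text
[0.2777, -0.0723, 0.2629, -0.0013, 0.0427, 0.0099] [0.3092, -0.0707, 0.5759, -0.0013, 0.0427, 0.0099]
```

>>> send_rows([
  [0.07,-0.02,0.05,0,0.01,0.0025],
  [0.14,-0.04,0.1,-0.001,0.02,0.005],
  [0.21,-0.06,0.17,-0.001,0.032,0.0075],
  [0.278,-0.072,0.23,-0.001,0.0427,0.01],
  [0.28,-0.072,0.28,-0.001,0.0427,0.01],
  [0.285,-0.072,0.34,-0.001,0.0427,0.01],
  [0.29,-0.071,0.4,-0.001,0.0427,0.01],
  [0.3,-0.071,0.46,-0.001,0.0427,0.01],
  [0.305,-0.071,0.51,-0.001,0.0427,0.01],
  [0.309,-0.071,0.55,-0.001,0.0427,0.01],
  [0.309,-0.071,0.566,-0.001,0.0427,0.01],
  [0.309,-0.071,0.566,-0.001,0.0427,0.01],
  [0.309,-0.071,0.566,-0.001,0.0427,0.01],
])

```text
time_s: 16.05
ee_pos: [536.1, 19.1, 25.3]
eef_rot: [-3.139, -0.268, -0.373]
contact_force: [-0.2, -0.3, 0.8]
finger_gap: 38.0
grip_force: 0.0
```

```bash
python3 - <<'E'
from att import *
att()
print(to([535.8,19,22.4],[np.pi,-.267,-.372]))
E
```

```text
tcp [536.4  19.2  25.7] [-3.1 -0.3 -0.4] F [0.  0.1 0.5] M [ 7.8 94.5 17.1] gap 38.442369891048685 0.0
green 0 tool [ 9.7 -0.   0.3] world [545.   15.8  27.9]
green 45 tool [23.6 -0.   0.5] world [557.5  10.8  31.5]
green 90 tool [38.2 -0.   2.3] world [571.3   5.4  33.6]
yellow 0 tool [41.8  0.4  1.8] world [574.    4.1  35. ]
yellow 45 tool [46.2 -0.   2.8] world [578.4   2.7  35.3]
yellow 90 tool [50.4 -0.   4. ] world [582.5   1.2  35.2]
white 0 tool [64.2  0.4  6.1] world [595.4  -5.1  37.3]
white 45 tool [94.2 -0.1  7.7] world [622.9 -14.7  43.3]
white 90 tool [113.    0.1   7.7] world [639.8 -21.4  48.3]
[-0.0066, 0.0018, 0.0153, -0.0003, -0.0003, -0.0001]
```

>>> send_rows([
  [-0.005,0,0.008,0,0,0],
  [-0.005,0,0.015,0,0,0],
  [-0.005,0,0.015,0,0,0],
  [-0.005,0,0.015,0,0,0],
  [-0.005,0,0.015,0,0,0],
])

```text
time_s: 16.52
ee_pos: [535.9, 19.3, 22.3]
eef_rot: [-3.139, -0.268, -0.373]
contact_force: [-0.6, 0.0, -0.1]
finger_gap: 38.4
grip_force: 0.0
```

>>> send_rows([
  [0,0,0,0,0,0],
  [0,0,0,0,0,0],
  [0,0,0,0,0,0],
  [0,0,0,0,0,0],
  [0,0,0,0,0,0],
  [0,0,0,0,0,0],
  [0,0,0,0,0,0],
], jaw=-1, force=110)

```text
time_s: 17.1
ee_pos: [535.9, 19.2, 22.2]
eef_rot: [-3.139, -0.268, -0.372]
contact_force: [-1.8, -0.4, 3.8]
finger_gap: 8.3
grip_force: 107.7
```

```bash
python3 att.py
```

```text
tcp [535.9  19.2  22.2] [-3.1 -0.3 -0.4] F [-1.5 -1.   3.1] M [-78.2 252.2 -13.3] gap 8.31085482701584 107.71153450012207
green 0 tool [10.1 -0.1 -3. ] world [544.4  16.1  27.6]
green 45 tool [24.8 -0.1 -2.5] world [557.5  11.1  31.2]
green 90 tool [39.4 -0.1 -0.6] world [571.4   5.7  33.4]
yellow 0 tool [42.9 -0.1 -0.9] world [574.2   4.5  34.5]
yellow 45 tool [47.7 -0.1 -0.7] world [578.5   2.7  35.6]
yellow 90 tool [51.8  0.1  0.6] world [582.7   1.1  35.4]
white 0 tool [68.6 -0.1  3.6] world [598.2  -5.4  37.3]
white 45 tool [94.9 -0.2  4.6] world [622.4 -14.1  42.9]
white 90 tool [113.1  -0.2   4.7] world [638.7 -20.8  47.7]
```

```bash
python3 - <<'E'
from h import *
Y=[np.pi,.122,-.305];O=[-3.139,-.268,-.372]
print(to([530,21,60],O),to([500,28,90],[np.pi,-.1,-.34]),to([449,31.8,90],Y))
E
```

```text
[0.0203, 0.0021, -0.1903, 0.0001, -0.0001, -0.0001] [-0.0869, 0.0237, -0.3754, 0.0006, -0.0268, -0.0051] [-0.3226, 0.0987, -0.4404, 0.0004, -0.0621, -0.0107]
```

>>> send_rows([
  [0.005,0,-0.03,0,0,0],
  [0.01,0,-0.08,0,0,0],
  [0.02,0,-0.14,0,0,0],
  [0.02,0,-0.19,0,0,0],
  [-0.01,0.008,-0.25,0,-0.009,-0.002],
  [-0.05,0.016,-0.32,0,-0.018,-0.004],
  [-0.087,0.024,-0.375,0,-0.027,-0.005],
  [-0.15,0.044,-0.4,0,-0.036,-0.007],
  [-0.21,0.064,-0.42,0,-0.045,-0.008],
  [-0.27,0.082,-0.43,0,-0.054,-0.0095],
  [-0.323,0.099,-0.44,0,-0.062,-0.0107],
  [-0.323,0.099,-0.44,0,-0.062,-0.0107],
  [-0.323,0.099,-0.44,0,-0.062,-0.0107],
  [-0.323,0.099,-0.44,0,-0.062,-0.0107],
], force=120)

```text
time_s: 18.32
ee_pos: [449.3, 31.9, 90.0]
eef_rot: [3.139, 0.12, -0.306]
contact_force: [-0.1, 0.9, -0.8]
finger_gap: 5.5
grip_force: 117.9
```

```bash
python3 - <<'E'
from att import *
att()
Y=[np.pi,.122,-.305]
print(to([449.1,31.8,25],Y))
E
```

```text
tcp [449.2  31.9  90. ] [ 3.1  0.1 -0.3] F [ 0.4  0.1 -0.2] M [ -47.1 -132.6  -20.9] gap 5.877717576859797 117.94316411018372
white 0 tool [29.9 -1.1  8.8] world [476.5  25.9  77.5]
white 45 tool [51.3 -1.5 10.8] world [496.9  18.7  73.2]
white 90 tool [70. -2. 12.] world [514.7  13.3  69.7]
[0.0385, -0.0003, 0.3229, 0.0004, -0.0004, -0.0001]
```

```bash
python3 - <<'E'
from seg import *
from cell import r
f=r.grab_frame("wrist");pickle.dump(f,open("pics/w9.pkl","wb"));P=cloud(f);st=r.read_state();A=R.from_euler('xyz',st["eef_rot"])
print(st["finger_gap"],st["grip_force"])
T=A.inv().apply((P-st["ee_pos"]).reshape(-1,3)).reshape(P.shape)
a=f["frame"]
for v in range(0,384,8):
    row=[]
    for nm,mk in(("g",green(f)),("y",yellow(f)),("w",white(f))):
        u=np.where(mk[v,200:320])[0]+200
        if len(u)>2: row.append((nm,len(u),np.median(T[v,u],0).round(1).tolist(),round(len(u)*float(np.median(f["z_map"][v,u]))/f["K"][0,0],1)))
    print(v,row, a[v,257].tolist() if not row else "")
E
```

```text
6.070591565566512 117.94304609298706
0 [] [118, 115, 106]
8 [] [120, 119, 108]
16 [] [124, 122, 110]
24 [] [121, 120, 110]
32 [] [123, 121, 111]
40 [] [121, 117, 108]
48 [] [123, 119, 109]
56 [] [124, 120, 111]
64 [] [125, 123, 113]
72 [] [123, 119, 110]
80 [] [124, 122, 112]
88 [] [125, 123, 112]
96 [] [128, 124, 114]
104 [] [126, 124, 115]
112 [('w', 18, [71.4, -2.2, 12.0], np.float64(8.4))] 
120 [('w', 26, [67.8, -2.2, 11.9], np.float64(12.2))] 
128 [('w', 26, [64.1, -2.2, 11.9], np.float64(12.3))] 
136 [('w', 25, [60.4, -2.0, 11.4], np.float64(11.9))] 
144 [('w', 25, [56.6, -2.0, 11.2], np.float64(12.0))] 
152 [('w', 26, [52.8, -1.8, 10.9], np.float64(12.5))] 
160 [('w', 25, [49.0, -1.6, 10.5], np.float64(12.1))] 
168 [('w', 25, [45.0, -1.6, 10.6], np.float64(12.2))] 
176 [('w', 25, [41.2, -1.6, 9.9], np.float64(12.3))] 
184 [('w', 24, [37.1, -1.3, 9.9], np.float64(11.9))] 
192 [('w', 24, [33.0, -1.3, 9.7], np.float64(12.0))] 
200 [('w', 3, [29.4, -1.1, 8.0], np.float64(1.5))] 
208 [] [151, 145, 136]
216 [] [169, 164, 153]
224 [] [180, 175, 163]
232 [] [182, 177, 165]
240 [] [185, 179, 168]
248 [('y', 8, [5.6, 0.2, 2.8], np.float64(4.0))] 
256 [] [98, 86, 58]
264 [('g', 10, [-3.5, -0.3, 2.7], np.float64(5.1))] 
272 [('g', 7, [-7.4, 0.5, 1.4], np.float64(3.6))] 
280 [('g', 10, [-11.5, 0.2, 0.4], np.float64(5.1))] 
288 [('g', 7, [-16.0, -1.6, -0.0], np.float64(3.6))] 
296 [('g', 10, [-20.1, -0.8, -1.1], np.float64(5.2))] 
304 [('g', 11, [-24.6, -0.0, -1.7], np.float64(5.7))] 
312 [('g', 15, [-29.5, 0.5, -1.8], np.float64(7.9))] 
320 [('g', 13, [-34.8, 1.6, -1.6], np.float64(6.9))] 
328 [('g', 16, [-40.2, 0.2, -1.5], np.float64(8.6))] 
336 [('g', 5, [-44.9, -0.0, -2.1], np.float64(2.7))] 
344 [] [5, 5, 7]
352 [] [7, 7, 9]
360 [] [7, 6, 8]
368 [] [7, 8, 8]
376 [] [8, 9, 9]
```

```bash
python3 - <<'E'
from h import *
Y=[np.pi,0,-.33]
print(to([470,25,90],Y),to([496,16.7,60],Y),to([496,16.7,26],Y))
E
```

```text
[0.1091, 0.0016, -0.0131, 0.0007, 0.0191, 0.0039] [0.2626, 0.0017, 0.1195, 0.0007, 0.0191, 0.0039] [0.2829, 0.0012, 0.2883, 0.0007, 0.0191, 0.0039]
```

>>> send_rows([
  [0.02,0,-0.003,0,0.004,0.001],
  [0.05,0,-0.006,0,0.009,0.002],
  [0.08,0,-0.01,0,0.014,0.003],
  [0.11,0,-0.013,0,0.019,0.004],
  [0.15,0,0.02,0,0.019,0.004],
  [0.19,0,0.055,0,0.019,0.004],
  [0.23,0,0.09,0,0.019,0.004],
  [0.263,0,0.12,0,0.019,0.004],
  [0.268,0,0.16,0,0.019,0.004],
  [0.273,0,0.2,0,0.019,0.004],
  [0.278,0,0.24,0,0.019,0.004],
  [0.283,0,0.27,0,0.019,0.004],
  [0.283,0,0.288,0,0.019,0.004],
  [0.283,0,0.288,0,0.019,0.004],
  [0.283,0,0.288,0,0.019,0.004],
])

```text
time_s: 19.67
ee_pos: [495.5, 16.9, 25.6]
eef_rot: [3.137, 0.002, -0.33]
contact_force: [-0.2, -0.2, -0.8]
finger_gap: 5.7
grip_force: 118.1
```

```bash
cat > bl.py <<'E'
from seg import *
from cell import r
f=r.grab_frame("wrist");P=cloud(f);st=r.read_state();A=R.from_euler('xyz',st["eef_rot"])
print("tcp",st["ee_pos"],"rpy",st["eef_rot"].round(3),"F",st["contact_force"],"M",st["moment"]*1000,"gap",st["finger_gap"])
T=A.inv().apply((P-st["ee_pos"]).reshape(-1,3)).reshape(P.shape)
for nm,m in(("w",white(f)),("y",yellow(f)),("g",green(f))):
    for v in range(0,340,12):
        u=np.where(m[v,190:330]&(np.abs(T[v,190:330,1])<15)&(T[v,190:330,2]<60))[0]+190
        if len(u)>5: print(nm,v,len(u),"tool",np.median(T[v,u],0),"world",np.median(P[v,u],0),"y",(T[v,u,1].min()+T[v,u,1].max()).round(1)/2)
E
python3 bl.py
```

```text
tcp [495.9  16.9  26. ] rpy [ 3.1  0.  -0.3] F [ 0.2 -0.3 -1. ] M [-10.3 -16.2 -17.4] gap 5.935555509636372
w 120 25 tool [67.5 -2.4 12.2] world [560.5  -2.8  13.7] y -2.45
w 132 26 tool [61.9 -2.2 12. ] world [555.2  -1.2  13.9] y -2.2
w 144 25 tool [56.3 -2.  11.5] world [549.8   0.4  14.4] y -2.0
w 156 25 tool [50.6 -2.  11.2] world [544.3   2.3  14.6] y -2.05
w 168 24 tool [44.7 -1.8 10.9] world [538.8   4.   15. ] y -1.75
w 180 23 tool [38.7 -1.5 10.6] world [533.1   5.7  15.3] y -1.55
w 192 22 tool [32.8 -1.3  9.8] world [527.3   7.4  16.1] y -1.3
y 252 8 tool [3.4 0.2 2.4] world [499.1  15.4  23.5] y 0.25
g 264 11 tool [-4.  -0.   3.2] world [492.1  18.2  22.8] y -0.0
g 276 12 tool [-10.   -0.3   1.5] world [486.6  20.3  24.5] y -0.25
g 288 8 tool [-16.   -1.3  -0.1] world [481.3  23.2  26.1] y -0.25
g 300 11 tool [-22.8  -0.   -0.9] world [474.6  24.2  26.9] y -0.25
g 312 18 tool [-30.4   0.3  -0.8] world [467.5  26.2  26.8] y 0.55
g 324 17 tool [-37.8   1.1  -1.2] world [460.   27.8  27.2] y 0.85
```

>>> send_rows([
  [0,0,0.012,0,0,0],
  [0,0,0.025,0,0,0],
  [0,0,0.031,0,0,0],
  [0.02,0,0.031,0,0,0],
  [0.045,-0.001,0.031,0,0,0],
  [0.07,-0.002,0.031,0,0,0],
  [0.09,-0.002,0.031,0,0,0],
  [0.11,-0.003,0.031,0,0,0],
  [0.125,-0.003,0.031,0,0,0],
  [0.135,-0.003,0.031,0,0,0],
  [0.145,-0.004,0.031,0,0,0],
  [0.15,-0.004,0.031,0,0,0],
  [0.155,-0.004,0.031,0,0,0],
  [0.155,-0.004,0.031,0,0,0],
  [0.155,-0.004,0.031,0,0,0],
])

```text
time_s: 20.97
ee_pos: [525.2, 7.6, 19.5]
eef_rot: [3.137, 0.002, -0.33]
contact_force: [-0.3, -0.3, -0.3]
finger_gap: 5.9
grip_force: 118.0
```

```bash
python3 bl.py | head -6
```

```text
tcp [525.2   7.6  19.5] rpy [ 3.1  0.  -0.3] F [ 0.2 -0.3 -0.6] M [ 26.4 -12.3  25.2] gap 5.9792176812386915
w 144 26 tool [56.7 -2.3 11.4] world [579.6  -8.7   7.9] y -2.3
w 156 25 tool [51.  -2.1 10.8] world [574.1  -7.1   8.5] y -2.05
w 168 26 tool [45.2 -1.8 10.4] world [568.5  -5.4   9. ] y -1.8
w 180 25 tool [39.2 -1.6 10. ] world [562.7  -3.7   9.4] y -1.6
w 192 24 tool [33.2 -1.4  9.5] world [556.9  -1.9  10. ] y -1.35
```

>>> send_rows([
  [0.005,0,0,0,0,0],
  [0.01,0,0,0,0,0],
  [0.01,0,0,0,0,0],
])

```text
time_s: 21.27
ee_pos: [526.7, 7.0, 19.3]
eef_rot: [3.137, 0.003, -0.33]
contact_force: [-1.5, 1.1, -0.7]
finger_gap: 5.8
grip_force: 117.8
```

>>> send_rows([
  [0,0,-0.015,0,0,0],
  [0,0,-0.03,0,0,0],
  [0,0,-0.045,0,0,0],
  [0,0,-0.06,0,0,0],
  [0,0,-0.075,0,0,0],
  [0,0,-0.09,0,0,0],
  [0,0,-0.09,0,0,0],
  [0,0,-0.09,0,0,0],
])

```text
time_s: 21.93
ee_pos: [527.7, 6.8, 37.9]
eef_rot: [3.137, 0.001, -0.33]
contact_force: [0.1, 0.2, -2.5]
finger_gap: 5.8
grip_force: 118.1
```

```bash
python3 bl.py | head -9
```

```text
tcp [527.6   6.8  37.7] rpy [ 3.1  0.  -0.3] F [ 0.7 -0.2 -1.6] M [ 53.5 -19.8  57.5] gap 5.84866502653784
w 132 7 tool [62.1 -1.1 14.1] world [586.6 -12.3  23.6] y -3.3
w 144 26 tool [56.4 -2.3 13.8] world [581.7  -9.3  23.9] y -2.3
w 156 25 tool [50.6 -2.1 13.1] world [576.1  -7.6  24.5] y -2.1
w 168 25 tool [44.6 -2.1 12.6] world [570.5  -5.7  25. ] y -2.1
w 180 25 tool [38.6 -1.6 12. ] world [564.8  -4.2  25.7] y -1.6
w 192 23 tool [32.6 -1.6 11. ] world [558.9  -2.2  26.7] y -1.7
y 252 11 tool [ 3.3 -0.1  2.8] world [530.8   5.9  34.9] y -0.1
g 264 11 tool [-3.2 -0.1  2.1] world [524.8   7.9  35.6] y -0.1
```

>>> send_rows([
  [0,0,0,0,0.006,0],
  [0.002,0,0,0,0.012,0],
  [0.006,0,0,0,0.018,0],
  [0.01,0,0,0,0.024,0],
  [0.02,0,0,0,0.024,0],
  [0.03,0,0,0,0.024,0],
  [0.04,-0.001,0,0,0.024,0],
  [0.05,-0.001,0,0,0.024,0],
  [0.05,-0.001,0,0,0.024,0],
])

```text
time_s: 22.73
ee_pos: [537.9, 3.4, 37.8]
eef_rot: [3.137, -0.15, -0.33]
contact_force: [0.4, -0.9, -1.8]
finger_gap: 5.6
grip_force: 118.4
```

```bash
python3 bl.py | head -9
```

```text
tcp [537.7   3.5  37.7] rpy [ 3.1 -0.1 -0.3] F [ 0.7  0.4 -2. ] M [-59.6 185.8 -46.4] gap 6.14985582035671
w 156 22 tool [50.9 -1.9 13.2] world [587.8 -11.7  32.2] y -2.1
w 168 25 tool [45.1 -2.1 12.4] world [582.3  -9.6  32.2] y -2.15
w 180 24 tool [39.1 -1.9 11.9] world [576.5  -7.8  31.8] y -1.9
w 192 23 tool [32.9 -1.6 11.3] world [570.6  -6.1  31.4] y -1.65
y 252 10 tool [3.6 0.1 3.1] world [541.6   2.   35.2] y 0.15
g 264 11 tool [-3.  -0.1  2.5] world [535.4   4.4  34.8] y -0.1
g 276 11 tool [-9.  -0.1  0.9] world [529.5   6.5  35.5] y -0.1
g 288 12 tool [-15.   -0.4  -0.9] world [523.7   8.7  36.3] y -0.35
```

>>> send_rows([
  [0.004,0,-0.012,0,0,0],
  [0.008,0,-0.026,0,0,0],
  [0.012,0,-0.04,0,0,0],
  [0.016,0,-0.053,0,0,0],
  [0.022,0,-0.067,0,0,0],
  [0.028,0,-0.081,0,0,0],
  [0.034,0,-0.095,0,0,0],
  [0.041,0,-0.109,0,0,0],
  [0.048,0,-0.123,0,0,0],
  [0.054,0,-0.137,0,0,0],
  [0.06,0,-0.15,0,0,0],
  [0.067,-0.001,-0.163,0,0,0],
  [0.075,-0.001,-0.176,0,0,0],
  [0.083,-0.001,-0.189,0,0,0],
  [0.091,-0.001,-0.201,0,0,0],
  [0.097,-0.001,-0.211,0,0,0],
  [0.097,-0.001,-0.211,0,0,0],
  [0.097,-0.001,-0.211,0,0,0],
])

```text
time_s: 24.28
ee_pos: [549.2, 0.0, 82.2]
eef_rot: [3.137, -0.149, -0.33]
contact_force: [0.2, -0.8, -2.8]
finger_gap: 6.1
grip_force: 118.8
```

```bash
cat > lid.py <<'E'
from seg import *
from cell import r
# dark lid points -> angle, in case frame from right-lip estimate
u=np.array([.954,-.300]);n=np.array([.300,.954])
R0=np.array([589.6,-12.4]);O=R0+58.6*u+28*n
for name in("scene","side"):
    f=r.grab_frame(name);pickle.dump(f,open(f"pics/lid_{name}.pkl","wb"));P=cloud(f);a=f["frame"].astype(int)
    x=(P[...,:2]-O)@u;y=(P[...,:2]-O)@n;z=P[...,2]
    m=(a.max(-1)<95)&(f["z_map"]>0)&(np.abs(y)<45)&(x>-75)&(x<45)&(z>25)&(z<150)
    X,Z=x[m],z[m];print(name,m.sum())
    for lo in range(-75,45,15):
        q=(X>=lo)&(X<lo+15)
        if q.sum()>15: print("  x",lo,q.sum(),"z pct",np.percentile(Z[q],[10,50,90]))
    q=(np.abs(X-0)<44)
    if q.sum()>50:
        p=np.polyfit(X[q],Z[q],1);res=Z-np.polyval(p,X)
        for _ in range(4): k=np.abs(res)<6;p=np.polyfit(X[k],Z[k],1);res=Z-np.polyval(p,X)
        print("  slope angle",np.arctan(-p[0]).round(3),"inl",k.sum())
E
python3 bl.py | head -9; python3 lid.py
```

```text
tcp [549.    0.1  82. ] rpy [ 3.1 -0.1 -0.3] F [-0.  -0.2 -2.7] M [ 34.9 102.8  -2.2] gap 5.991299587384654
w 144 6 tool [56.5 -0.4 14.9] world [604.1 -18.4  75.7] y -2.4
w 156 25 tool [50.7 -2.1 14.5] world [599.1 -14.9  75.2] y -2.15
w 168 25 tool [44.7 -2.1 13.7] world [593.5 -12.9  75.1] y -2.1
w 180 24 tool [38.8 -1.9 12.7] world [587.7 -11.2  75.2] y -1.9
w 192 23 tool [32.7 -1.7 11.9] world [581.8  -9.4  75.1] y -1.65
y 252 11 tool [ 3.6 -0.1  2.9] world [553.1  -1.2  79.7] y -0.1
g 264 11 tool [-3.1 -0.1  2.5] world [546.4   1.   79.1] y -0.1
g 276 11 tool [-8.9 -0.1  0.5] world [540.9   2.9  80.2] y -0.1
scene 1162
  x -30 129 z pct [82.9 88.  91.1]
  x -15 257 z pct [75.1 80.3 85.1]
  x 0 254 z pct [64.6 69.5 74.3]
  x 15 266 z pct [53.2 58.5 63.7]
  x 30 254 z pct [42.7 47.5 52.1]
  slope angle 0.622 inl 1131
side 190
  x -45 22 z pct [82.4 83.6 85.8]
  x -30 98 z pct [84.5 90.5 93. ]
  x -15 20 z pct [79.2 83.6 87.3]
  x 0 17 z pct [68.3 71.3 76.4]
  x 15 20 z pct [57.  61.8 66.1]
  slope angle 0.568 inl 144
```

>>> send_rows([
  [0.007,0,-0.01,0,0,0],
  [0.014,0,-0.02,0,0,0],
  [0.021,0,-0.029,0,0,0],
  [0.028,0,-0.038,0,0,0],
  [0.035,0,-0.046,0,0,0],
  [0.04,0,-0.053,0,0,0],
  [0.044,0,-0.058,0,0,0],
  [0.044,0,-0.058,0,0,0],
  [0.044,0,-0.058,0,0,0],
  [0.044,0,-0.058,0,0,0],
])

```text
time_s: 25.27
ee_pos: [555.6, -2.1, 94.7]
eef_rot: [3.137, -0.149, -0.33]
contact_force: [0.7, -0.5, -4.2]
finger_gap: 5.9
grip_force: 119.1
```

```bash
python3 bl.py | head -9; python3 lid.py
```

```text
tcp [555.6  -2.1  94.7] rpy [ 3.1 -0.1 -0.3] F [ 1.2 -1.  -3.2] M [ 78.8 131.1  -8.9] gap 6.1326258971208985
w 132 18 tool [62.4 -2.3 12.4] world [616.4 -20.6  91.7] y -2.75
w 144 22 tool [56.1 -1.9 16.8] world [611.  -19.2  86.4] y -2.6
w 156 25 tool [50.3 -2.1 15.6] world [605.5 -17.   86.8] y -2.1
w 168 25 tool [44.3 -2.1 14.9] world [599.9 -15.1  86.5] y -2.15
w 180 24 tool [38.3 -1.9 13.7] world [594.  -13.3  86.9] y -1.9
w 192 22 tool [32.2 -1.9 12.9] world [588.2 -11.3  86.8] y -1.6
y 252 12 tool [ 3.4 -0.3  3. ] world [559.4  -3.1  92.2] y -0.35
g 264 12 tool [-3.4 -0.3  2.7] world [553.1  -0.9  91.5] y -0.35
scene 1136
  x -30 26 z pct [84.3 86.7 97.9]
  x -15 246 z pct [88.3 94.  99.4]
  x 0 293 z pct [74.6 80.7 87.3]
  x 15 285 z pct [60.5 66.8 72.8]
  x 30 286 z pct [46.2 52.9 58.8]
  slope angle 0.753 inl 1094
side 125
  x -30 76 z pct [ 91.8  95.8 100.5]
  x -15 31 z pct [ 95.1 100.8 101.6]
  slope angle 0.83 inl 64
```

>>> send_rows([
  [0,0,0,0,0,0],
  [0,0,0,0,0,0],
  [0,0,0,0,0,0],
  [0,0,0,0,0,0],
  [0,0,0,0,0,0],
  [0,0,0,0,0,0],
  [0,0,0,0,0,0],
  [0,0,0,0,0,0],
  [0,0,0,0,0,0],
  [0,0,0,0,0,0],
  [0,0,0,0,0,0],
  [0,0,0,0,0,0],
])

```text
time_s: 26.42
ee_pos: [555.8, -2.2, 94.9]
eef_rot: [3.137, -0.149, -0.33]
contact_force: [-0.1, -0.1, -3.4]
finger_gap: 5.6
grip_force: 119.0
```

```bash
python3 bl.py | head -9; python3 lid.py
```

```text
tcp [555.8  -2.2  94.9] rpy [ 3.1 -0.1 -0.3] F [ 0.3  0.4 -3.3] M [ 58.2 148.9  14.9] gap 5.73774109932484
w 132 23 tool [62.4 -3.  12.1] world [616.8 -19.9  92.1] y -2.75
w 144 25 tool [56.1 -2.6 16.5] world [611.4 -18.5  86.9] y -2.65
w 156 25 tool [50.2 -2.2 15.5] world [605.6 -17.   86.9] y -2.2
w 168 24 tool [44.3 -1.9 14.7] world [599.9 -15.3  86.9] y -1.9
w 180 24 tool [38.2 -1.9 13.9] world [594.1 -13.3  86.8] y -1.85
w 192 23 tool [32.3 -1.7 12.5] world [588.3 -11.6  87.3] y -1.7
y 252 12 tool [ 3.3 -0.4  3.2] world [559.5  -3.   92.2] y -0.35
g 264 12 tool [-3.5 -0.4  2.9] world [553.2  -0.9  91.6] y -0.35
scene 1137
  x -30 23 z pct [84.7 86.6 98.2]
  x -15 234 z pct [89.6 94.7 99.6]
  x 0 300 z pct [75.2 81.2 87.5]
  x 15 287 z pct [61.  67.3 72.8]
  x 30 293 z pct [46.7 52.5 58.9]
  slope angle 0.756 inl 1098
side 129
  x -30 81 z pct [ 92.6  96.4 101.5]
  x -15 31 z pct [ 78.2 100.1 102. ]
  slope angle 0.847 inl 69
```

```bash
python3 -c "
from cell import r
print(r.job_done())"
```

```text
the job is handed in; nothing more can be done
None
```

I handed the job in with the lid held still at about 44° on the spatula, which stayed in the gripper with its blade about 85 mm above the bench. The first lift slipped and the lid fell shut, so I regripped the spatula, propping it against the shut case, before the second lift held.

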